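# Clear the board vise and take the repaired power module out

### The arm

A 6-joint arm with a two-finger parallel gripper is mounted at the origin on the work surface. World frame = base frame: x ahead of the robot, y to its left, z up, the work surface at z = 0. Lengths are in mm, angles in rad, forces in N, time in s.
With the tool pointing down it reaches from about 325 to 875 mm from the base axis. Payload 4.4 kg.
Tool frame: the origin (TCP) lies on the centre line of the jaws, within the pads' length; the fingertips stand ahead of it and the grasp point (between the pads) lies 6 mm ahead of it (ctrl.tcp_to_tips is the z of the fingertips in the tool frame, in mm); z points along the fingers, y is the line along which they close (so a half turn about z gives the same grasp; the last joint's range is limited). The gripper opens to 85 mm and grips with 20 to 120 N. Pads are 22 mm wide; open, the fingers measure 114 mm over their backs; the gripper's body (76 mm by 85 mm) begins 54 mm behind the grasp point. The pads swing forward as they close: fully open they stand 13 mm farther back than shut.
Start: joints at [-1.321, 0.207, 1.542, -0, 1.393, -0.15], TCP at [223.798, -529.662, 256.282] pointing down, gripper open.
Joint ranges: [-2.73, 2.73], [-0.86, 2.22], [0.23, 2.46], [-1.11, 4.25], [0.08, 2.63], [-2.82, 2.82]. Speed limits (rad/s): [2.79, 2.79, 3.14, 3.14, 3.14, 3.14].

### API

Orientations are given as a 3x3 rotation matrix whose columns are the frame's x, y, z axes.
In Python, from plant import ctrl, sensors, optics gives the robot as it stands. Calls block until the motion is done:
- ctrl.move_ptp(position, orientation): joint-space move of the TCP to a pose.
- ctrl.move_l(position, rot=None, vel=150, threshold=None): straight line of the TCP; rot=None keeps the orientation; vel is the mean speed in mm/s. With threshold (N) it stops when the force on the tool has changed by that much, and returns True; else False.
- ctrl.set_joints(angles): joint-space move.
- ctrl.gripper_to(opening, force=None): finger opening in mm; force is the grip in N (None keeps the last); returns when the fingers have stopped.
- ctrl.hold(seconds).
- ctrl.solve_ik(position, orientation): joint angles nearest the present ones, or None.
- sensors.read_state(): the state.
- optics.grab_frame(name): name is "side" or "top" or "wrist"; returns (picture, depth): 400x640x3 uint8, red, green, blue; 400x640 float32, mm along the optical axis (not along the pixel's ray), 0 where there is no reading.
- optics.camera_params(name): a dict with "mtx" (3x3 intrinsics, pixels), "R" (3x3) and "t" (3): a world point X has camera coordinates R X + t; the wrist camera has in their place "T_tool_cam" (4x4, takes a point from camera to tool coordinates, whose origin is the TCP and whose axes are the flange's). Camera axes: x right, y down, z forward; pixel columns grow to the right and rows downward; lengths in mm; the calibration is good to about 2 mm. A picture is of the moment at which its call begins: read the wrist's pose just before it. camera_params takes no time and is no camera call.
A pose or a line that the arm cannot do raises ctrl.MotionError and nothing moves.
- ctrl.finish_job(): hands the job in; it is judged then, once.
The state is a dict: "t": time; "q": joint angles; "qvel": joint speeds; "tau": joint torques, N m; "eef_pos": TCP position; "eef_rot": TCP orientation; "force": force on the tool from outside, world axes, zero at the start; "wrist_torque": the same for the moment, N m; "grip_width": finger opening in mm; "grasp_force": force on a finger pad.
Only numpy, scipy, OpenCV 4.12 (cv2) and the standard library are available. Lean on these libraries where they do the work, as an engineer would, in place of code of your own. Each camera call takes 0.05 s, during which the arm holds its last target. There are 200 camera calls.

### The job

The repaired power module is still clamped in the blue board vise, and a green block battery has been left on the rails behind the moving jaw, in its way. Put the battery in the yellow dish, then slide the jaw fully open by its red post, draw the module out from under the fixed jaw's lip, lift it out and lower it (do not drop it) flat into the tray pocket lined with pink foam. Leave the jaw open, and leave the bottle, the solder spool, the screwdriver and the transformer where they are.

Things in the scene. Friction and masses are not known exactly. Their poses are not given: they have to be found in the camera images.
- vise: Blue board vise fixed to the bench, 196 mm long (its x, -71 to 125 mm), 84 mm wide (y), at any yaw, left or right on the bench. Origin: on the bench under the centre of the clamped module; +x is the way the moving jaw opens, z up. Two steel rails along x (y = -22 and 22 mm, top at z = 40 mm) carry the module's board. The end stop at x = 117 to 125 mm is 30 mm wide and 56 mm high.
- fixed_lip (a point): Middle of the edge of the fixed jaw's dark steel lip, on its top: x = -33 mm, z = 56 mm in the vise's frame. The lip (8 mm thick, 76 mm wide in y) overhangs the board's end; the jaw face below it is at x = -41 mm, and the groove under it runs from z = 40 to 48 mm. The moving jaw is the mirror image: lip edge at x = 33 mm + jaw, face at 41 mm + jaw.
- jaw (a joint): Position of the moving jaw along the vise's x, in m: 0 = closed on the module, 0.05 = fully open (end stop). It slides with about 4 N of friction and stays where it is left. The battery on the rails stops it at about 0.025.
- jaw_post (a point): Point on the axis of the red upright post on the moving jaw, 16 mm in diameter, 42 mm tall, from z = 56 to 98 mm; this point is at z = 80 mm, on the vise's x axis at x = 56 mm + jaw. Moves with the jaw.
- module: Power module, about 0.2 kg: green board 80 (x) by 60 (y) by 5 mm; aluminium finned heatsink on its middle, 40 (x) by 28 mm (y), top 45 mm above the board's underside; small parts up to 18 mm high at x = 22 to 31 mm either side. Origin: centre of the underside. Starts in the vise, x along the vise's x (same sense), each end about 7 mm under a lip, underside at z = 40 mm. Grip the heatsink across y.
- tray: Black plastic tray fixed to the bench, 220 mm (its x) by 92 mm (its y), walls 5 mm thick and 20 mm high, floor 5 mm. One wall across the middle makes two pockets, each 102 mm (x) by 82 mm (y), centred at x = -54 and 54 mm. Origin: centre of its underside.
- pad: Pink foam liner 96 mm (x) by 76 mm (y) by 3 mm on the floor of the free pocket (either one), centred in it; its axes are those of the tray. Origin: centre of its underside, 5 mm above the bench. The module's x goes along the pad's x, either way round; it then lies with 11 mm of room on each side.
- transformer: Small transformer, dark core and yellow coil, 50 by 40 by 40 mm tall, standing loose in the other pocket of the tray. Leave it alone. Origin: centre of its underside.
- bottle: White solvent bottle with a red cap, 52 mm in diameter, 160 mm tall, standing close beside the vise on its -y side. Leave it alone. Origin: centre of its underside.
- spool: Grey solder spool, 54 mm in diameter, 44 mm tall, standing beside the tray on its +y side. Leave it alone. Origin: centre of its underside.
- screwdriver: Red-handled screwdriver about 160 mm long, lying beside the vise on its +y side, roughly along the vise. Leave it alone. Origin: on the bench under its middle.
- battery: Green block battery with a copper end, loose, 46 g, 26 mm (its x) by 48 mm (its y) by 17 mm tall, lying across the vise's rails (its y along the vise's y, underside at z = 40 mm) between the moving jaw and the end stop, at x = about 95 mm in the vise's frame. Grip it across y (48 mm) from above. Origin: centre of its underside.
- dish: Shallow yellow square dish fixed to the bench, 110 by 110 mm, rim 10 mm high, walls and floor 4 mm thick. The battery goes anywhere in it. Origin: centre of its underside.
There are look-alikes about, which are no part of the job. There is more than one size of the vise; the one meant has the size given above. What is shaped like the module but purple is not meant.

How it is judged (in metres and radians):
On the way, in this order (a step that is already met when the one before it is completed fails the run):
1. the battery is in the yellow dish, let go (horizontal distance between battery and dish below 0.05 m and height (world z) of battery below 0.03 m and contact force between the fingers and battery below 0.1 N), for 0.2 s.
2. the jaw is slid fully open (over 40 of its 50 mm) while the module still lies on the vise's rails (value of joint jaw above 0.04 m and z of module in the frame of vise below 0.05 m), for 0.1 s.
3. the module is lifted out, above the jaws, in the gripper (z of module in the frame of vise above 0.065 m and contact force between the fingers and module above 0.5 N), for 0.1 s.
4. the module is lowered to within 10 mm of the foam in its pocket while still held (horizontal distance between module and pad below 0.02 m and z of module in the frame of pad below 0.013 m and contact force between the fingers and module above 0.5 N), for 0.05 s.
At the end, for the whole second after the job is handed in: The module lies flat, still and released on the pink foam (within 20 mm of its centre, tilt under 0.06 rad, underside within 3 mm of the foam, long sides parallel within 0.35 rad); the jaw is open over 38 mm; the battery lies in the dish within 50 mm of its centre (horizontal distance between module and pad below 0.02 m and z of module in the frame of pad below 0.006 m and angle between module's own z axis and vertical below 0.06 rad and angle between the x axis of module and the x axis of pad, either way round below 0.35 rad and linear speed of module below 0.02 m/s and contact force between the fingers and module below 0.1 N and value of joint jaw above 0.038 m and horizontal distance between battery and dish below 0.05 m and height (world z) of battery below 0.03 m); the robot touches nothing.
It fails at once if the bottle is shifted more than 15 mm or tipped (distance of bottle from where it was at the start of the episode above 0.015 m or angle between bottle's own z axis and vertical above 0.3 rad).
It fails at once if the solder spool is shifted more than 15 mm or tipped (distance of spool from where it was at the start of the episode above 0.015 m or angle between spool's own z axis and vertical above 0.3 rad).
It fails at once if the screwdriver is shifted more than 20 mm (distance of screwdriver from where it was at the start of the episode above 0.02 m).
It fails at once if the transformer is shifted more than 15 mm or tipped (distance of transformer from where it was at the start of the episode above 0.015 m or angle between transformer's own z axis and vertical above 0.3 rad).
It also fails if it takes over 67 s, if anything falls off the work surface, if the arm or the gripper's body presses on something with over 40 N, if the wrist force passes 120 N, or if a joint passes its speed limit or range.

## Working session

There is one attempt and no reset: what is moved stays moved. The work goes in short steps, each a Python script; the robot and the scene stay as the last script left them, time stands still between calls to the robot, and variables do not carry over. Pictures are saved under pics/ and viewed, at most 10 in all, crops included, and the job is handed in when it is done.

```bash
ls; mkdir -p pics
python3 - <<'E'
from plant import ctrl, sensors, optics
import cv2, numpy as np
for n in ("top","side"):
    p,d=optics.grab_frame(n); np.savez(f"{n}.npz",p=p,d=d)
    cv2.imwrite(f"pics/{n}0.png",cv2.cvtColor(p,cv2.COLOR_RGB2BGR))
    c=optics.camera_params(n); print(n,c["mtx"].round(1).tolist(),c["R"].round(3).tolist(),c["t"].round(1).tolist(),(d>0).mean())
print(optics.camera_params("wrist"),ctrl.tcp_to_tips,sensors.read_state()["t"])
E
```

```text
pics
top [[433.1, 0.0, 323.4], [0.0, 433.1, 202.1], [0.0, 0.0, 1.0]] [[0.024, -1.0, -0.0], [-0.989, -0.024, -0.143], [0.143, 0.004, -0.99]] [-7.7, 509.6, 863.2] 0.9959375
side [[442.0, 0.0, 320.7], [0.0, 442.0, 202.3], [0.0, 0.0, 1.0]] [[-0.868, -0.496, -0.009], [-0.28, 0.505, -0.816], [0.41, -0.706, -0.577]] [432.8, 221.3, 861.0] 0.99574609375
{'mtx': array([[355.0072961 ,   0.        , 319.54419909],
       [  0.        , 355.0072961 , 194.96818049],
       [  0.        ,   0.        ,   1.        ]]), 'T_tool_cam': array([[-3.34244718e-05, -9.54250840e-01, -2.99007247e-01,
         7.68852337e+01],
       [ 9.99999946e-01, -1.29228113e-04,  3.00633399e-04,
         1.21150412e+00],
       [-3.25519816e-04, -2.99007221e-01,  9.54250793e-01,
        -1.18166895e+02],
       [ 0.00000000e+00,  0.00000000e+00,  0.00000000e+00,
         1.00000000e+00]])} 25.0 0.1
```

View pics/top0.png

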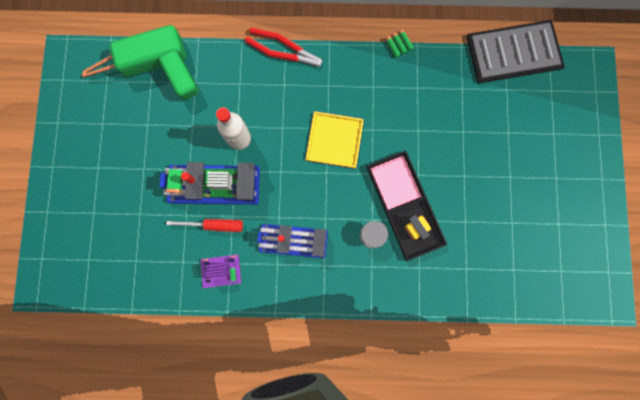

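View pics/side0.png

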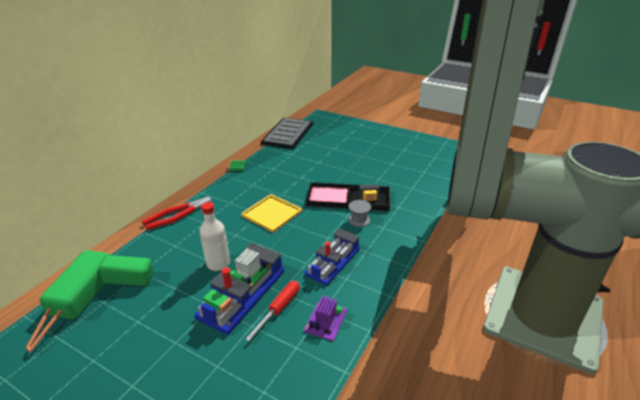

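Top view: the candidates and their pixels are below.
- **Vise:** the large one is at (211,183), with the module's heatsink at (219,180), the red post at (187,177) and the battery at (174,180). The smaller, empty vise at (292,240) is a look-alike.
- **Module:** the purple one at (220,271) is a look-alike.
- **Battery:** the green cells at (398,42) are look-alikes. The green block in the big vise at (174,180) is the one meant.
- **Other places:** dish (335,140), pink pad (397,182), transformer (418,227), bottle (235,130), screwdriver (205,225), spool (374,234).

I choose the big vise. Next I get rough positions, then a close wrist view.

```bash
cat > h.py <<'E'
from plant import ctrl, sensors, optics
import cv2, numpy as np
def cam(n, st=None):
    c=optics.camera_params(n); K=c["mtx"]
    if n=="wrist":
        T=c["T_tool_cam"]; R=st["eef_rot"]; R=np.array(R)
        Rw=R@T[:3,:3]; o=R@T[:3,3]+np.array(st["eef_pos"])
    else:
        Rw=c["R"].T; o=-Rw@c["t"]
    return K,Rw,o
def ray(C,px):
    K,Rw,o=C; px=np.atleast_2d(px).astype(float)
    return (Rw@np.linalg.solve(K,np.c_[px,np.ones(len(px))].T)).T, o
def onplane(C,px,z):
    d,o=ray(C,px); return o+d*((z-o[2])/d[:,2])[:,None]
def tri(C1,p1,C2,p2):
    (d1,o1),(d2,o2)=ray(C1,p1),ray(C2,p2); d1=d1[0];d2=d2[0]
    s=np.linalg.lstsq(np.c_[d1,-d2],o2-o1,rcond=None)[0]
    a,b=o1+s[0]*d1,o2+s[1]*d2; return (a+b)/2,np.linalg.norm(a-b)
def bydepth(C,px,d):
    r,o=ray(C,px); px=np.atleast_2d(np.round(px).astype(int)); return o+r*d[px[:,1],px[:,0]][:,None]
def down(yaw):  # tool z down, tool x at yaw
    c,s=np.cos(yaw),np.sin(yaw); return np.array([[c,s,0],[s,-c,0],[0,0,-1.]])
def mask(p,lo,hi):
    return cv2.inRange(cv2.cvtColor(p,cv2.COLOR_RGB2HSV),lo,hi)
def blobs(m,amin=30):
    cs=[c for c in cv2.findContours(m,cv2.RETR_EXTERNAL,cv2.CHAIN_APPROX_NONE)[0] if cv2.contourArea(c)>amin]
    return sorted(cs,key=cv2.contourArea,reverse=True)
def grab(name):
    st=sensors.read_state(); p,d=optics.grab_frame("wrist"); np.savez(name+".npz",p=p,d=d,pos=st["eef_pos"],rot=st["eef_rot"])
    cv2.imwrite(f"pics/{name}.png",cv2.cvtColor(p,cv2.COLOR_RGB2BGR)); return p,d,cam("wrist",st)
def load(name):
    f=np.load(name+".npz"); return f["p"],f["d"],cam("wrist",dict(eef_pos=f["pos"],eef_rot=f["rot"]))
E
python3 - <<'E'
from h import *
d=np.load("top.npz")["d"]; C=cam("top")
for n,px in dict(heatsink=(219,180),post=(187,177),batt=(174,180),dish=(335,140),pad=(397,182),trafo=(418,227),bcap=(224,115),scr=(205,225),spool=(374,232),fixedlip=(245,182),vc1=(165,203),vc2=(258,204),small1=(258,248)).items():
    print(n,bydepth(C,px,d).round(0)[0])
E
```

```text
heatsink [543. 213.  81.]
post [544. 272.  97.]
batt [545. 311.  58.]
dish [653. -18.   5.]
pad [ 561. -153.    8.]
trafo [ 462. -190.   44.]
bcap [649. 191. 161.]
scr [457. 250.  28.]
spool [ 450. -101.   42.]
fixedlip [545. 166.  55.]
vc1 [505. 348.  -3.]
vc2 [507. 146.   1.]
small1 [413. 142.  -3.]
```

Run:
```python
from h import *
print(np.array(sensors.read_state()["eef_rot"]).round(2).tolist())
for yaw in (90,-90,0,180):
    q=ctrl.solve_ik([545,235,260],down(np.radians(yaw))); print(yaw,None if q is None else np.round(q,2))
    q=ctrl.solve_ik([561,-153,100],down(np.radians(yaw))); print(yaw,None if q is None else np.round(q,2))
try: ctrl.move_ptp([545,205,290],down(np.radians(90)))
except ctrl.MotionError as e: print(e)
grab("w1")
ctrl.move_l([545,285,290]); grab("w2")
print(sensors.read_state()["t"])
a,b=cv2.imread("pics/w1.png"),cv2.imread("pics/w2.png")
cv2.imwrite("pics/w12.png",cv2.resize(np.vstack([a,b])[:, 70:570],None,fx=.75,fy=.75))
```

```text
[[0.92, 0.39, -0.0], [0.39, -0.92, 0.0], [0.0, -0.0, -1.0]]
90 [ 0.26  0.24  1.49 -0.    1.41  0.26]
90 [-0.42  0.39  1.65 -0.    1.1  -0.42]
-90 None
-90 [-0.42  0.39  1.65 -0.    1.1   2.73]
0 [ 0.26  0.24  1.49 -0.    1.41  1.83]
0 [-0.42  0.39  1.65 -0.    1.1   1.16]
180 [ 0.26  0.24  1.49 -0.    1.41 -1.31]
180 [-0.42  0.39  1.65 -0.    1.1  -1.99]
3.7083
```

View pics/w12.png

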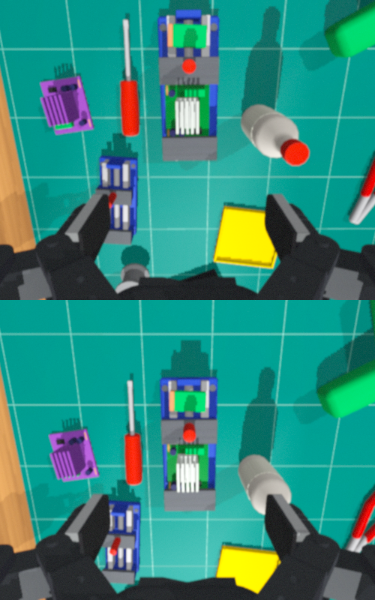

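View w12 (crop at 0.75): both wrist frames show the large vise. In the upper one the post cap is at (189,67), the green battery with its copper end at (190,37), the heatsink at (187,117), the bottle at (270,130) and the screwdriver at (129,90). The choice holds: the module there is green, and the vise with the purple thing's neighbour is the small one. Next come masks and an enlarged crop.

Run:
```python
from h import *
out=[]
for n in ("w1","w2"):
    p,d,C=load(n); hsv=cv2.cvtColor(p,cv2.COLOR_RGB2HSV)
    roi=np.zeros(p.shape[:2],np.uint8); y0=0 if n=="w1" else 90; roi[y0:y0+225,272:372]=255
    red=(mask(p,(0,150,80),(8,255,255))|mask(p,(172,150,80),(180,255,255)))&roi
    grn=mask(p,(45,120,60),(76,255,255))&roi; blu=mask(p,(108,120,40),(130,255,255))&roi
    gry=mask(p,(0,0,40),(180,70,140))&roi; wht=mask(p,(0,0,175),(180,60,255))&roi
    for k,m in dict(red=red,grn=grn,blu=blu,gry=gry,wht=wht).items():
        for c in blobs(m,60)[:4]:
            r=cv2.minAreaRect(c); z=np.median(bydepth(C,c[:,0],d)[:,2])
            print(n,k,np.round(r[0],1),np.round(r[1],1),round(r[2],1),"z~",round(z,1),bydepth(C,[r[0]],d).round(1)[0])
    out.append(cv2.resize(p[y0:y0+225,262:382],None,fx=2.6,fy=2.6,interpolation=cv2.INTER_CUBIC))
cv2.imwrite("pics/crop.png",cv2.cvtColor(np.hstack(out),cv2.COLOR_RGB2BGR))
```

```text
w1 red [321.5  88. ] [18. 17.] 90.0 z~ 97.8 [548.  276.1  99.4]
w1 grn [319. 147.] [68. 56.] 90.0 z~ 45.6 [545.8 224.4  86. ]
w1 grn [322.7  47.7] [44.2 31.6] 1.7 z~ 57.1 [549.2 311.   57.3]
w1 blu [354.1 146.5] [ 9.3 69.1] 1.0 z~ 15.9 [584.5 213.1  17. ]
w1 blu [321.  22.] [18. 34.] 90.0 z~ 38.1 [547.7 332.5  56.7]
w1 blu [286.3  48.5] [53.2 10.6] 88.5 z~ 16.0 [512.4 313.9  16.7]
w1 blu [355.5  47.5] [10.4 53.2] 1.4 z~ 15.9 [583.2 314.8  16.2]
w1 gry [321.5  87. ] [79. 50.] 0.0 z~ 55.5 [548.  276.9  96.5]
w1 gry [322.  193.5] [72. 39.] 0.0 z~ 56.1 [548.7 170.8  56.1]
w1 wht [319. 154.] [48. 32.] 90.0 z~ 55.0 [545.8 217.5  83.6]
w1 wht [347.5  41.5] [43.  5.] 90.0 z~ 40.3 [573.1 317.9  40.8]
w2 red [322.  176.5] [25. 16.] 90.0 z~ 85.5 [548.  280.2  98. ]
w2 grn [319.5 221. ] [58. 53.] 90.0 z~ 45.6 [545.7 232.2  85.5]
w2 grn [323.  134.8] [40.8 27.5] 1.8 z~ 57.3 [549.1 311.9  57. ]
w2 blu [321.7 130.8] [55.4 75.3] 89.2 z~ 16.3 [547.8 315.9  57.4]
w2 blu [352.5 221. ] [58.  9.] 90.0 z~ 16.1 [584.8 204.5  15.6]
w2 blu [290. 222.] [60.   4.3] 87.6 z~ 16.1 [510.8 204.1  17.7]
w2 blu [322. 154.] [ 8. 32.] 90.0 z~ 43.8 [548.4 288.   32. ]
w2 gry [321.5 175.5] [33. 73.] 90.0 z~ 56.1 [547.5 281.   97.8]
w2 gry [350. 274.] [10. 12.] 90.0 z~ 56.2 [579.9 156.6  55.3]
w2 gry [345.5 254. ] [ 4. 21.] 90.0 z~ 55.6 [574.2 182.1  56.8]
w2 wht [319.5 231.5] [49. 29.] 90.0 z~ 55.7 [545.7 221.2  85.7]
w2 wht [346. 126.] [36.  4.] 90.0 z~ 39.5 [572.9 318.5  39.5]
```

View pics/crop.png

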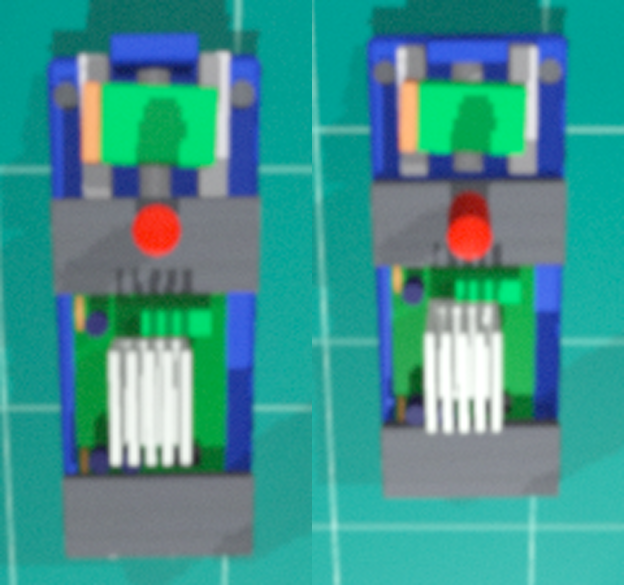

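Crop: in w1 the battery (copper end on the left) is at crop (150,122), the post cap at (157,230), the moving jaw's lip edge at rows 290–293 and the fixed lip's edge at rows 474–476. The heatsink is between them. I triangulate the lip corners, post and battery.

Run:
```python
from h import *
p1,d1,C1=load("w1"); p2,d2,C2=load("w2")
a=lambda x,y:(x/2.6+262-.3,y/2.6-.3)
b=lambda x,y:((x-312)/2.6+262-.3,y/2.6+90-.3)
P={}
for k,u,v in [("fixL",a(64,476),b(383,427)),("fixR",a(250,474),b(561,423)),("movL",a(54,293),b(373,266)),("movR",a(259,290),b(565,263))]:
    X,e=tri(C1,u,C2,v); Y=onplane(C1,u,56)[0]; Z=onplane(C2,v,56)[0]; P[k]=(Y+Z)/2; print(k,X.round(1),round(e,1),Y.round(1),Z.round(1))
f=(P["fixL"]+P["fixR"])/2; m=(P["movL"]+P["movR"])/2
print("gap",np.linalg.norm(m-f),"yaw axis",np.degrees(np.arctan2(*(m-f)[[1,0]])),"yaw edges",[np.degrees(np.arctan2(*(P[s+"R"]-P[s+"L"])[[1,0]]))+90 for s in("fix","mov")],"centre",(m+f)/2)
# whole battery = green + copper; post cap
for n,(p,d,C) in (("w1",(p1,d1,C1)),("w2",(p2,d2,C2))):
    y0=20 if n=="w1" else 115
    roi=np.zeros(p.shape[:2],np.uint8); roi[y0:y0+50,290:350]=255
    m=(mask(p,(45,120,60),(76,255,255))|mask(p,(5,80,120),(22,255,255)))&roi
    c=np.vstack(blobs(m,15)); r=cv2.minAreaRect(onplane(C,c[:,0],57)[:,:2].astype(np.float32)); print(n,"batt",r)
    # heatsink
    roi[:]=0; roi[100:280,295:345]=255
    m=mask(p,(0,0,165),(180,60,255))&roi; c=blobs(m,60)[0]
    c=c[:,0]; z=bydepth(C,c,d); c=c[abs(z[:,2]-85)<6]; print(n,"sink",cv2.minAreaRect(onplane(C,c,85)[:,:2].astype(np.float32)))
D=np.load("top.npz"); p,d=D["p"],D["d"]; C=cam("top")
for n,lo,hi,z,roi in [("dish",(20,130,120),(34,255,255),8,(295,100,375,180)),("pad",(150,30,140),(179,160,255),8,(360,140,430,225))]:
    m=mask(p,lo,hi); R=np.zeros_like(m); R[roi[1]:roi[3],roi[0]:roi[2]]=255; c=blobs(m&R,100)[0][:,0]
    print(n,cv2.minAreaRect(onplane(C,c,z)[:,:2].astype(np.float32)),"z",np.median(bydepth(C,c,d)[:,2]))
```

```text
fixL [512.4 183.   58.5] 0.3 [512.  182.3  56. ] [512.3 181.8  56. ]
fixR [586.7 182.3  53.2] 1.7 [585.6 183.1  56. ] [587.3 183.7  56. ]
movL [510.4 253.1  57.3] 0.3 [510.4 253.   56. ] [510.1 252.7  56. ]
movR [586.7 254.   56. ] 0.1 [586.7 254.   56. ] [586.6 254.   56. ]
gap 70.75602479925337 yaw axis 90.67345354029163 yaw edges [np.float64(91.00856511281296), np.float64(90.84640958056973)] centre [548.87890311 218.07704874  56.        ]
w1 batt ((546.121826171875, 310.972412109375), (27.038618087768555, 46.47031021118164), 88.32186126708984)
w1 sink ((545.8106079101562, 215.99395751953125), (27.542091369628906, 40.4720573425293), 0.6174249053001404)
w2 batt ((545.9530639648438, 311.98651123046875), (27.4071102142334, 46.84044647216797), 88.49698638916016)
w2 sink ((545.5215454101562, 217.327392578125), (42.156578063964844, 26.251758575439453), 89.3534164428711)
dish ((653.4102783203125, -15.77090835571289), (111.2784194946289, 112.22454071044922), 81.98909759521484) z 7.520001507697543
pad ((561.0313110351562, -149.247314453125), (98.15232849121094, 77.50511169433594), 23.369272232055664) z 6.7855740758168395
```

Heights agree with the text: lip about 56, heatsink top about 85, battery top about 57, post top 98. The sizes agree too: battery 46×27, dish 111, pad 98×77. The vise's yaw is about 90.8° and the module's centre is at (545.7,217). Battery first.

Run:
```python
from h import *
R=down(np.radians(89.3))
ctrl.move_ptp([546,311.5,150],R); ctrl.gripper_to(64,30); print("tips",ctrl.tcp_to_tips)
hit=ctrl.move_l([546,311.5,69],vel=80,threshold=6)
s=sensors.read_state(); print(hit,s["eef_pos"],s["grip_width"])
ctrl.gripper_to(40,30); s=sensors.read_state(); print(s["grip_width"],s["grasp_force"],s["force"],s["t"])
p,d,C=grab("w3")
```

```text
tips 25.0
False [546.65250211 311.7740555   69.80775776] 63.88516982045296
47.13041632418803 31.626938581466675 [0.33981306 0.33196847 2.55425729] 6.1333
```

View pics/w3.png

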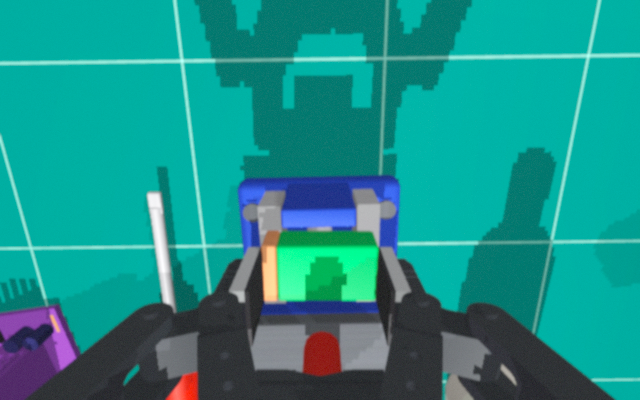

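The battery at (320,265) is held between both pads at 47 mm. I lift it and carry it to the dish.

Run:
```python
from h import *
R=down(np.radians(89.3))
ctrl.move_l([546,311.5,240],vel=200); s=sensors.read_state(); print(s["grip_width"],s["grasp_force"])
ctrl.move_l([653,-16,240],vel=350); ctrl.move_l([653,-16,70],vel=150)
hit=ctrl.move_l([653,-16,32],vel=40,threshold=3); s=sensors.read_state(); print(hit,s["eef_pos"],s["grip_width"],s["t"])
ctrl.gripper_to(66); ctrl.move_l([653,-16,110],vel=150); ctrl.hold(.2)
p,d,C=grab("w4"); print(sensors.read_state()["t"])
c=blobs(mask(p,(45,120,60),(76,255,255))[:, 200:440],100)[0][:,0]+[200,0]
print("batt",onplane(C,c,21)[:,:2].mean(0),np.median(bydepth(C,c,d)[:,2]))
```

```text
47.06533840163788 31.28225326538086
True [652.31212508 -15.91342823  34.18585469] 46.81647959544216 10.4333
11.675
batt [655.93874833 -13.7780936 ] 20.919865737007825
```

The battery lies in the dish at (656,-14), with its top at z 21. Next I take two close views of the pad, then the vise.

Run:
```python
from h import *
R=down(np.radians(90))
rs=[]
def padfind(n):
    p,d,C=grab(n); m=mask(p,(150,30,140),(179,160,255)); c=blobs(m,300)[0]
    r=cv2.minAreaRect(onplane(C,c[:,0],8)[:,:2].astype(np.float32)); print(r,"zdepth",np.median(bydepth(C,c[:,0],d)[:,2])); 
    px=cv2.minAreaRect(c)[0]; return C,px
ctrl.move_ptp([540,-160,270],R); a=padfind("w5")
ctrl.move_l([590,-190,270],vel=150); b=padfind("w6")
print(tri(*a,*b),sensors.read_state()["t"])
ctrl.gripper_to(0)
```

```text
((562.3251953125, -150.6977996826172), (97.85633850097656, 77.32794952392578), 23.134355545043945) zdepth 5.852742632634516
((562.4104614257812, -150.86514282226562), (97.85607147216797, 77.66236877441406), 23.163494110107422) zdepth 5.664869612031936
(array([ 562.78968424, -149.6449929 ,    6.34354367]), np.float64(0.4705464416243179)) 13.275
```

View pics/w6.png

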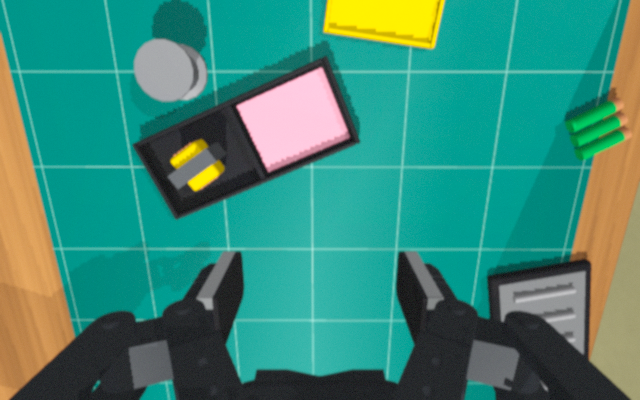

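The pad is at (562.4,-150.8) at 23.15°, seen at pixel (295,118); the transformer is in the other pocket at (197,165) and the spool at (170,70). Now the jaw: I grip the post across y and slide.

Run:
```python
from h import *
yaw=np.radians(90.8); R=down(yaw); ax=np.array([np.cos(yaw),np.sin(yaw),0])
P=np.array([548,275.5,0])
ctrl.gripper_to(45,20)
ctrl.move_ptp(P+[0,0,240],R); ctrl.move_l(P+[0,0,150],vel=200)
print(ctrl.move_l(P+[0,0,89],vel=100,threshold=8)); ctrl.gripper_to(5,25)
s=sensors.read_state(); print(s["grip_width"],s["grasp_force"],s["force"])
h=ctrl.move_l(P+48*ax+[0,0,89],vel=60,threshold=25); s=sensors.read_state(); print(h,s["eef_pos"],s["force"],s["grip_width"])
ctrl.gripper_to(45); ctrl.move_l(P+48*ax+[0,0,200],vel=200)
ctrl.move_l([545.7,205,270],R,vel=250); grab("w7"); ctrl.move_l([545.7,255,270],vel=150); grab("w8"); print(sensors.read_state()["t"])
out=[]
for n in("w7","w8"):
    p,d,C=load(n)
    roi=np.zeros(p.shape[:2],np.uint8); roi[60:330,285:355]=255
    m=mask(p,(0,0,165),(180,60,255))&roi; z=np.zeros(m.shape); vv,uu=np.nonzero(m); Z=bydepth(C,np.c_[uu,vv],d); k=abs(Z[:,2]-85)<5
    q=onplane(C,np.c_[uu,vv][k],85)[:,:2]; print("sink",cv2.minAreaRect(q.astype(np.float32)))
    red=mask(p,(0,150,80),(8,255,255)); vv,uu=np.nonzero(red&roi); Z=bydepth(C,np.c_[uu,vv],d); print("post",Z[Z[:,2]>94][:,:2].mean(0))
    out.append(cv2.resize(p[0:300,255:385],None,fx=2,fy=2,interpolation=cv2.INTER_CUBIC))
cv2.imwrite("pics/crop2.png",cv2.cvtColor(np.hstack(out),cv2.COLOR_RGB2BGR))
```

```text
False
15.083807009484666 24.766627550125122 [-4.16504812 -0.68918031  4.73594445]
False [546.87170598 321.21304556  90.09501094] [-4.85788096 -8.28972936  7.37083855] 15.245146427028404
21.175
sink ((546.2940063476562, 215.82839965820312), (27.356346130371094, 40.676963806152344), 0.26111945509910583)
post [nan nan]
sink ((546.1641845703125, 216.3166046142578), (27.801149368286133, 41.646121978759766), 0.17624783515930176)
post [547.60629614 321.69047021]<stdin>:17: RuntimeWarning: Mean of empty slice.
  ret = um.true_divide(
```

View pics/crop2.png

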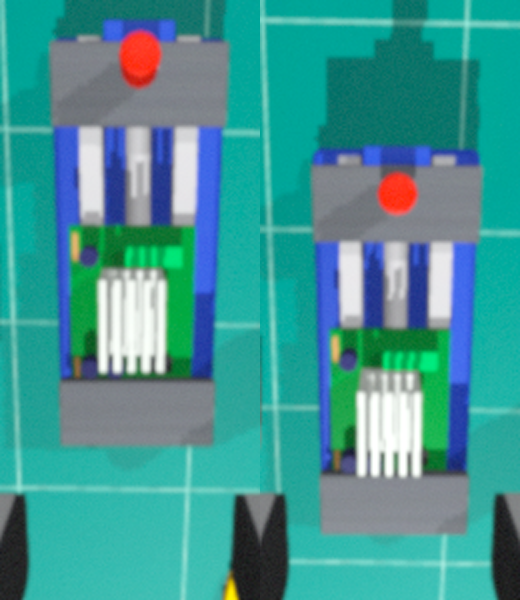

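The jaw is now against the end stop, with the post at (547.6,321.7), which is 46 mm of travel. The module is still under the fixed lip, and its sink centre is at (546.2,216.1). I grip, draw out and lift.

Run:
```python
from h import *
yaw=np.radians(90.4); R=down(yaw); ax=np.array([np.cos(yaw),np.sin(yaw),0]); P=np.array([546.2,216.1,0])
ctrl.gripper_to(56,50)
ctrl.move_l(P+[0,0,200],R,vel=200)
print(ctrl.move_l(P+[0,0,76],vel=90,threshold=8)); ctrl.gripper_to(15,50)
s=sensors.read_state(); print(s["eef_pos"],s["grip_width"],s["grasp_force"],s["force"])
z0=s["eef_pos"][2]
ctrl.move_l(P+[0,0,77.2],vel=20); print(ctrl.move_l(P+23*ax+[0,0,77.2],vel=50,threshold=20)); print(sensors.read_state()["force"])
h=ctrl.move_l(P+23*ax+[0,0,110],vel=60,threshold=15); s=sensors.read_state(); print(h,s["eef_pos"],s["grip_width"],s["grasp_force"],s["force"],s["t"],z0)
```

```text
False
[546.62380789 216.22823436  76.67432984] 27.48407641322457 50.750643610954285 [-0.15508664  0.06930651  3.40191416]
False
[ 0.23015443  0.24176448 -3.04021865]
False [545.98621757 239.05831036 110.17451526] 27.638590757438916 50.18673241138458 [ 0.43664277 -0.23147191 -1.54885649] 25.4333 76.67432983726061
```

Run:
```python
from h import *
R=down(np.radians(23.15)); 
ctrl.move_l([546,239,225],vel=200); ctrl.move_l([562.4,-150.8,225],R,vel=250); ctrl.move_l([562.4,-150.8,85],vel=150)
s=sensors.read_state(); print(s["eef_pos"],s["grip_width"],s["grasp_force"],s["t"])
p,d,C=grab("w9"); q,_=optics.grab_frame("side")
cv2.imwrite("pics/hov.png",cv2.cvtColor(np.hstack([p[:, 120:520],cv2.resize(q[120:260,270:420],(400,400))]),cv2.COLOR_RGB2BGR))
```

```text
[ 563.41293252 -151.14672122   86.17133475] 27.568716834181622 50.17892360687256 28.95
```

View pics/hov.png

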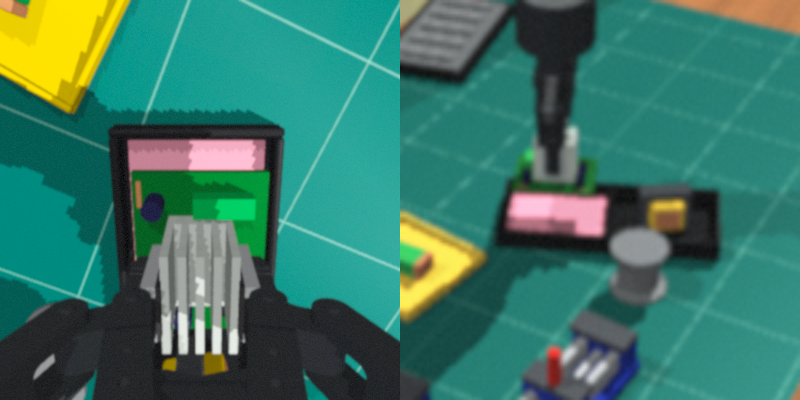

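The module (board at rows 170–260) hangs level over the pink pad at (200,155), parallel to it and centred. I lower it until it touches.

Run:
```python
from h import *
ctrl.move_l([562.4,-150.8,60],vel=80)
h=ctrl.move_l([562.4,-150.8,42],vel=15,threshold=3); s=sensors.read_state(); print(h,s["eef_pos"],s["force"],s["grasp_force"])
ctrl.hold(.2)
ctrl.gripper_to(44); ctrl.move_l([562.4,-150.8,75],vel=60); ctrl.move_l([562.4,-150.8,240],vel=200)
ctrl.move_l([540,-160,270],down(np.radians(90)),vel=200); ctrl.hold(.2)
p,d,C=grab("w10"); print(sensors.read_state()["t"])
c=blobs(mask(p,(45,120,40),(76,255,255)),100)
roi=np.zeros(p.shape[:2],np.uint8)
m=mask(p,(45,100,40),(76,255,255)); vv,uu=np.nonzero(m); Z=bydepth(C,np.c_[uu,vv],d); k=(np.hypot(Z[:,0]-562,Z[:,1]+151)<65)&(Z[:,2]>9)&(Z[:,2]<17)
print("board",cv2.minAreaRect(Z[k][:,:2].astype(np.float32)),np.median(Z[k][:,2]))
A=np.c_[Z[k][:,:2],np.ones(k.sum())]; print("slope",np.linalg.lstsq(A,Z[k][:,2],rcond=None)[0])
cv2.imwrite("pics/fin.png",cv2.cvtColor(p,cv2.COLOR_RGB2BGR))
```

```text
True [ 562.29766294 -150.79014748   44.66546583] [-0.05278993  0.69252809  5.36249688] 51.10292851924896
34.175
board ((563.3649291992188, -151.6524658203125), (77.76419067382812, 58.23428726196289), 23.20682716369629) 13.433543426616609
slope [ 8.59789508e-04 -8.29478147e-04  1.28479901e+01]
```

View pics/fin.png

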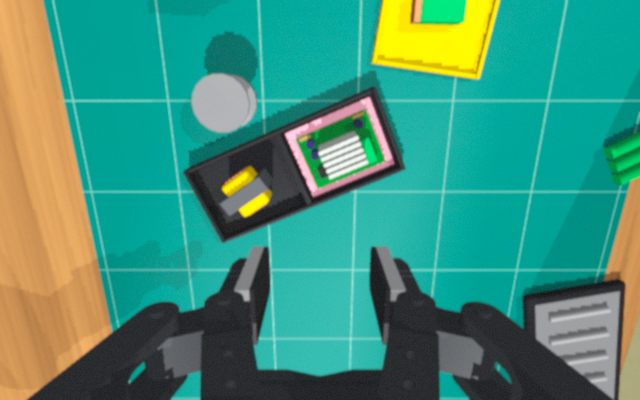

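The module lies flat and centred on the foam at (342,150). Its centre is (563.4,-151.7), its slope is under 0.002 and its top is at z 13.4. The battery is in the dish at (440,10), and the spool and transformer are untouched.

```bash
python3 -c "
from plant import ctrl
print(ctrl.finish_job())"
```

```text
the job is handed in; nothing more can be done
None
```

The job is handed in, with no verdict shown: the module was lowered flat and let go on the pink foam about 1 mm off centre, the battery is in the yellow dish, the jaw is open against its end stop, and the bottle, spool, screwdriver and transformer were left alone; it took about 34 s of the 67 s allowed.

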